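Lock the T perch into the slotted channel

ROBOT

A 6-joint arm with a two-finger parallel gripper is mounted at the origin on the work surface. World frame = base frame: x ahead of the robot, y to its left, z up, the work surface at z = 0. Lengths are in m, angles in rad, forces in N, time in s.
With the tool pointing down it reaches from about 0.35 to 0.775 m from the base axis. Payload 5.5 kg.
Tool frame: the origin (TCP) lies on the centre line of the jaws, within the pads' length; the fingertips stand 11 mm ahead of it and the grasp point (between the pads) lies 8 mm behind it (env.nose_length is the distance from the TCP to the fingertips, in m); x points along the fingers, z is the direction in which the jaws open and shut, and the axes are right-handed (so a half turn about x gives the same grasp; the last joint's range is limited). The gripper opens to 85 mm and grips with 20 to 120 N. Pads are 22 mm wide; open, the fingers measure 114 mm over their backs; the gripper's body (76 mm by 85 mm) begins 54 mm behind the grasp point. The pads swing forward as they close: fully open they stand 13 mm farther back than shut.
Start: joints at [-1.278, 0.313, 0.046, 1.304, 0, 1.431], TCP at [0.241, -0.522, 0.209] pointing down, gripper open.
Joint ranges: [-2.76, 2.76], [-0.86, 1.69], [-1.03, 1.26], [-2.2, 2.34], [-1.47, 1.5], [-3.14, 3.14]. Speed limits (rad/s): [2.57, 2.57, 3.14, 3.14, 3.14, 3.14].

INTERFACE

Orientations are given as a unit quaternion [w, x, y, z].
In Python, from workcell import env gives the robot as it stands. The module is installed in compiled form; this text tells all that it offers.
- The arm moves only by the tool step_arm, never from a script. Its argument "moves" is a list that holds one entry, the list of rows, each a list of 7 numbers: the turn, a rotation vector about the tool's x, y, z in rad, then the shift along the tool's x, y, z in m, then the opening, from 0 (shut) to 1 (fully open). In form: [[[rx, ry, rz, tx, ty, tz, grip], ...]]. A call has 1 to 12 rows; each row is the pose to reach, as a shift and turn from the pose measured when the call began, along the tool's axes at that moment; what a row does not reach only later rows make up. A row lasts 1/10 s, in which the tool goes at most 50 mm and 8.59 degrees, less where a joint would pass 70% of its speed; a pose out of reach is approached as far as the arm can. A call with a gripper value outside its range is refused whole. The fingers move at their own pace and stop on an object; "force" is the grip in N (left out, the last holds). Time passes only in rows, so rows that repeat a pose let the fingers close. It gives the time, the measured TCP pose, the force and the opening at its end, in the units of the state.
- env.get_state(): the state, without advancing time (a new reading comes with each control period).
- env.read_camera(name): name is "scene" or "top" or "wrist"; returns (picture, depth): 480x640x3 uint8, red, green, blue; 480x640 float32, m along the optical axis (not along the pixel's ray), 0 where there is no reading.
- env.get_calibration(name): a dict with "mtx" (3x3 intrinsics, pixels), "camera_from_world" (4x4, takes a point from world to camera coordinates); the wrist camera has in their place "T_tool_cam" (4x4, takes a point from camera to tool coordinates, whose origin is the TCP and whose axes are the tool frame's). Camera axes: x right, y down, z forward; pixel columns grow to the right and rows downward; lengths in m; the calibration is good to about 2 mm. A picture is of the moment at which its call begins: read the wrist's pose just before it. get_calibration takes no time and is no camera call.
- env.hand_in(): hands the job in, once; it reports no verdict.
Trained networks look in the newest picture that a camera, given by its name, has taken for a name from the list of things; names that differ only in an ending like _2 or _b are one class to them, and where a whole thing is asked for, a point or a joint stands for the part that bears it (a point fixed in the world has none). Each returns a list of dicts, best first, with "confidence" (0 to 1); they miss things now and then, are a little off and sometimes report something else, mostly with a low value. They report only what shows in the picture. A call takes as long as a camera call. They do not tell look-alikes from the thing itself.
- env.boxes_of(camera, thing): "uv" ([column, row] in pixels, amid what is visible of it).
- env.silhouettes(camera, thing): "mask" (480x640 bool, what is visible of it) and "uv" ([column, row] in pixels, amid what is visible of it).
The state is a dict: "clock": time; "joint_pos": joint angles; "qvel": joint speeds; "tau": joint torques, N m; "tcp_pos": TCP position; "orientation": TCP orientation; "wrist_force": force on the tool from outside, world axes, zero at the start; "ft_torque": the same for the moment, N m; "finger_gap": finger opening in m.
Only numpy, scipy, OpenCV 4.12 (cv2) and the standard library are available. Lean on these libraries where they do the work, as an engineer would, in place of code of your own. Each camera call takes 0.05 s, during which the arm holds its last target.

TASK

Fit the T-shaped perch into the slotted metal channel: take it out of its wooden block, feed its oblong steel foot through the slot about half-way along the channel, press it down against the spring, give it a quarter turn either way, and let it rise so that its grooves catch under the channel's lips and it stands upright, crosswise to the slot. Feel your way in and do not force it, the channel is thin; leave everything else in the corner as it is.

Things in the scene. Friction and masses are not known exactly. Their poses are not given: they have to be found in the camera images.
- perch_bar (a point): Grip point: centre of the top bar of the T-shaped perch (mass 110 to 180 g, at first upright). Wooden bar 90 mm long (x), 12 mm wide (y; close the fingers across it), 20 mm high, on an 11 mm steel stem and an oblong steel foot whose underside is 65 mm below this point. Its wooden block (75 x 60 x 25 mm) has a slack well 12 mm deep; a like block nearby holds a round-knobbed post.
- perch: The same perch; origin at the middle of its foot's underside, z up. The foot is 44.5 mm long (x, parallel to the bar), 19.5 mm wide (y) and 12 mm high. Its upper face has two grooves running along y, 11 mm wide, 5 mm deep, centred 12.75 mm either side of the stem, with round-topped 4 mm lugs beyond them.
- slot_mid (a point): Middle of the slot's length, level with the channel's top, as the cradle is built: x along the slot, y across, z up. The slot is 22.5 mm wide with rounded edges. The channel is slack in its cradle: the true slot is parallel to x but may lie up to 7 mm to either side in y (it stays there unless shoved with over 14 N), so feel for it. The foot passes only with its long side along x.
- cradle: Steel cradle (two saddles) fixed on the plank, origin at its underside, 56 mm below slot_mid, same axes; with it the thin aluminium channel, 200 mm long, 62 mm wide, 50 mm high, inside 56 mm wide, closed at both ends. The perch must not load the channel with more than 30 N in all (push on the pad and pull on the lips added up).
- lip_edge (a point): Lower edge of the lips, 9 mm below slot_mid: along both slot edges a lip 3 mm thick turns down to this height. To turn, the foot's underside must be at least 12 mm below this (21 mm below the mouth; perch_bar at most 44 mm above the mouth). Once turned a quarter and let go, the spring lifts the foot until the lips sit in its grooves: perch_bar then stands 49 mm above the mouth.
- pad_rest (a point): Resting height of the sprung steel pad inside the channel (180 mm long), 13 mm below slot_mid. It pushes up with 3 N at first and 1 N more for each mm it is pressed; it meets a hard stop after 12 mm (15 N). The foot can turn once the pad is pressed 8 mm (11 N).
- post: Bystander: wooden post 82 mm tall with a round knob 36 mm wide, upright in its block; origin at its foot. Leave alone.
- dish: Bystander: white ceramic dish, 84 mm wide, 30 mm high; origin at its underside.
- ladle: Bystander: aluminium ladle 220 mm long lying at the plank's far edge.
- seed_jar: Bystander: glass jar, 70 mm wide, 110 mm tall; origin at its underside.
- brush: Bystander: hand brush 170 mm long lying on the plank.
Mind the look-alikes: they are no part of the job. Leave any pink look-alike of the perch alone.

How it is judged:
By the outcome, as a careful person would: the job done as asked, in the order asked, and still so for the second after the job is handed in, with the robot touching nothing.
It also fails if it takes over 64 s, if anything falls off the work surface, if the arm or the gripper's body presses on something with over 40 N, if the wrist force passes 120 N, or if a joint passes its speed limit or range.

## Working session

There is one attempt and no reset: what is moved stays moved. The work goes in short steps, Python scripts to look and compute and a tool call to move; the robot and the scene stay as the last step left them, time stands still between calls to the robot, and variables do not carry over. Pictures are saved under pics/ and viewed, and the job is handed in when it is done.

Besides the shell and the picture viewer there is one more tool, called in YAML: its name, and indented under it one key for each argument. step_arm: Moves the arm, as the interface text tells. Its arguments: {"type":"object","properties":{"moves":{"type":"array","items":{"type":"array","items":{"type":"array","items":{"type":"number"}}}},"force":{"type":"number"}},"required":["moves"]}

```bash
mkdir -p pics; cat > h.py <<'E'
import numpy as np, cv2
from scipy.spatial.transform import Rotation as R
from workcell import env
def Rt(q): return R.from_quat([q[1],q[2],q[3],q[0]])
def save(n,im): cv2.imwrite('pics/'+n+'.png',cv2.cvtColor(im,cv2.COLOR_RGB2BGR))
def cloud(name,d,st=None):
    c=env.get_calibration(name);K=c['mtx']
    v,u=np.mgrid[0:480,0:640]
    P=np.stack([(u-K[0,2])/K[0,0]*d,(v-K[1,2])/K[1,1]*d,d],-1)
    if name=='wrist':
        T=np.array(c['T_tool_cam']);P=P@T[:3,:3].T+T[:3,3]
        return P@Rt(st['orientation']).as_matrix().T+np.array(st['tcp_pos'])
    T=np.linalg.inv(c['camera_from_world']);return P@T[:3,:3].T+T[:3,3]
E
python3 - <<'E'
from h import *
s=env.get_state();print(s)
for n in ['scene','top']:
    im,d=env.read_camera(n);save(n+'0',im);np.save(n+'0.npy',d)
    for t in ['perch_bar','cradle','slot_mid','post']:
        for b in env.boxes_of(n,t)[:4]:print(n,t,np.round(b['uv']),round(b['confidence'],2))
E
```

```text
{'clock': 0.0, 'joint_pos': array([-1.27757914e+00,  3.14004068e-01,  4.49725866e-02,  1.30359727e+00,
        1.42787683e-05,  1.43120924e+00]), 'qvel': array([ 5.33029017e-05,  4.60458790e-04,  7.51564846e-04, -9.11559869e-05,
        1.18977931e-03, -1.56644526e-03]), 'tau': array([ 1.22425336e-03, -4.80626249e+01,  2.98533350e+01,  1.92285870e-02,
        6.27233067e-05,  4.16551444e-06]), 'tcp_pos': array([ 0.2410061 , -0.52144492,  0.20770421]), 'orientation': array([ 0.59520781,  0.38140489,  0.59618505, -0.38055402]), 'wrist_force': array([-0.32112732, -0.14043411,  0.41653077]), 'ft_torque': array([-0.01781407,  0.08368818, -0.02505217]), 'finger_gap': 0.08555393097835523}
scene perch_bar [325. 289.] 0.92
scene perch_bar [483. 271.] 0.81
scene cradle [263. 216.] 0.66
scene slot_mid [263. 219.] 0.72
scene post [412. 311.] 0.91
top perch_bar [294. 197.] 0.58
top perch_bar [237. 229.] 0.56
top perch_bar [238. 333.] 0.51
top cradle [398. 230.] 0.9
top slot_mid [399. 231.] 0.74
top post [239. 230.] 0.47
top post [399. 230.] 0.19
```

View pics/scene0.png

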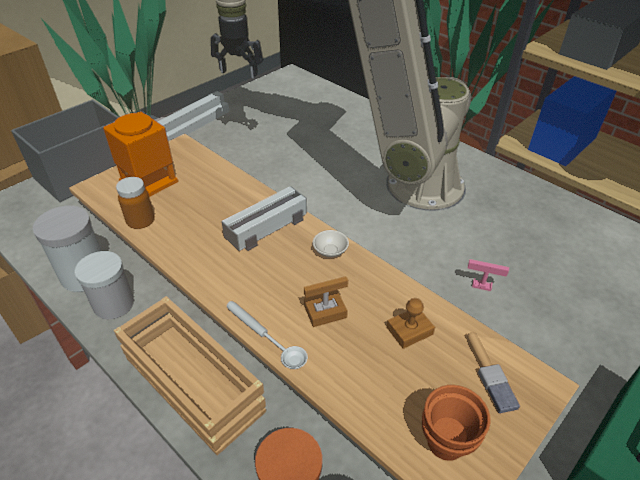

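View pics/top0.png

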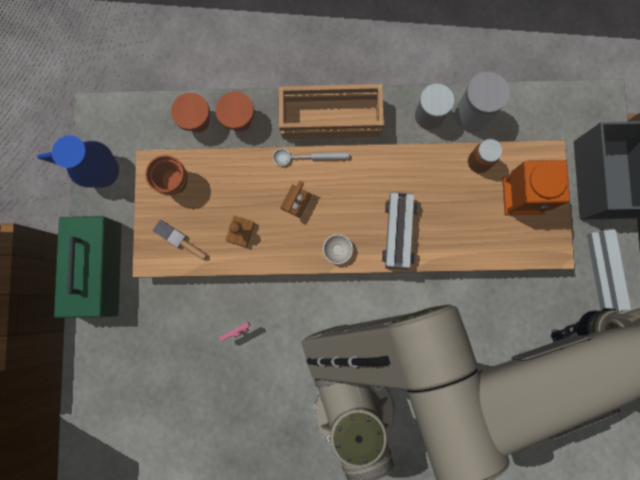

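Candidates for the perch are the wooden T in a block (scene 325,289 / top 294,197), the pink T (scene 487,270 / top 238,333) and the knobbed post (scene 412,315 / top 239,230). The wooden T fits the description: it is wooden, has a T bar, and stands in a wooden block. I'll confirm it with a crop and measure.

```bash
python3 - <<'E'
from h import *
a=cv2.imread('pics/scene0.png')[250:340,270:400];b=cv2.imread('pics/top0.png')[170:280,260:440]
cv2.imwrite('pics/crop0.png',np.hstack([cv2.resize(a,(390,300),interpolation=3),cv2.resize(b,(400,300),interpolation=3)]))
for n in ['scene','top']:
    d=np.load(n+'0.npy');P=cloud(n,d)
    np.save(n+'P.npy',P)
    if n=='top':
        print('plank',P[200,340],P[200,450],P[150,200], 'scale', P[231,399]-P[230,398])
    # perch bar
    sl=(slice(170,225),slice(265,325)) if n=='top' else (slice(270,330),slice(295,355))
    Q=P[sl].reshape(-1,3);zt=np.percentile(Q[:,2],[50,90,98,99.5]);print(n,'z pct',zt)
    m=Q[:,2]>0.085
    B=Q[m];print(len(B),B.mean(0),B.min(0),B.max(0))
    r=cv2.minAreaRect((B[:,:2]*1000).astype(np.float32));print(r)
    sl=(slice(180,280),slice(375,425)) if n=='top' else (slice(185,255),slice(215,312))
    Q=P[sl].reshape(-1,3);print(np.percentile(Q[:,2],[50,90,98,99.5]))
    zt=np.percentile(Q[:,2],95)
    B=Q[abs(Q[:,2]-zt)<0.006];r=cv2.minAreaRect((B[:,:2]*1000).astype(np.float32));print('chan',zt,r,B.mean(0))
E
```

```text
scene z pct [0.07836301 0.15510443 0.16501822 0.93875216]
1531 [0.60535137 0.16360538 0.13118099] [0.54835124 0.11100155 0.08515014] [1.11011106 0.62002756 0.93875216]
((822.4979858398438, 388.5827941894531), (732.9539794921875, 89.05101776123047), 45.751190185546875)
[0.07839852 0.13191396 0.13448873 0.13672588]
chan 0.1332277212692815 ((501.2834777832031, -132.534912109375), (67.5199966430664, 209.36439514160156), 84.56514739990234) [ 0.50593671 -0.13078029  0.13196641]
plank [0.59806836 0.02643054 0.07881913] [ 0.5926211  -0.28708608  0.0716244 ] [0.75423426 0.42847235 0.0798175 ] scale [-0.00358657 -0.00198434  0.00521571]
top z pct [0.0764551  0.10238164 0.16448369 0.16850181]
647 [0.58795534 0.14759531 0.14404313] [0.29857158 0.03924739 0.08510577] [0.66246918 0.1951019  1.49705312]
((470.8165588378906, 123.92738342285156), (371.39990234375, 97.0475082397461), 11.535828590393066)
[0.07881307 0.13228448 0.1359675  0.13931399]
chan 0.1339915097465128 ((502.33428955078125, -133.68832397460938), (62.60567092895508, 206.98231506347656), 84.64594268798828) [ 0.5013994  -0.13373576  0.13216858]
```

View pics/crop0.png

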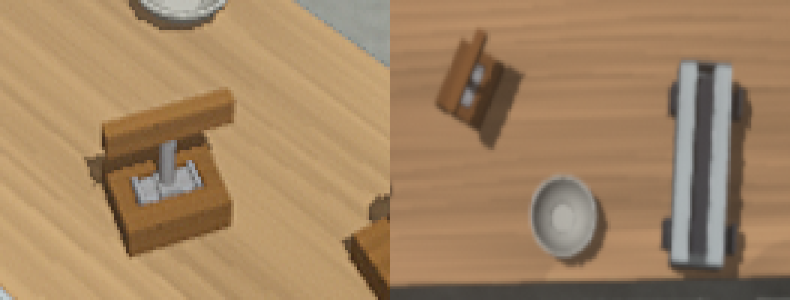

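The crop confirms it: a brown T-bar with a steel stem and a grooved foot, sitting in the block's well. Next I'll refine its position and plan the move to it.

```bash
cat >> h.py <<'E'
def delta(s,pos,yaw=None,Rgoal=None):
    """tool-frame rotvec and shift; yaw = world angle (rad) of tool z axis (mod pi, nearest)"""
    R0=Rt(s['orientation'])
    if Rgoal is None:
        best=None
        for k in (0,1):
            y=yaw+k*np.pi
            z=np.array([np.cos(y),np.sin(y),0]);x=np.array([0,0,-1.]);G=R.from_matrix(np.stack([x,np.cross(z,x),z],1))
            rv=(R0.inv()*G).as_rotvec()
            if best is None or np.linalg.norm(rv)<np.linalg.norm(best):best=rv
    else: best=(R0.inv()*Rgoal).as_rotvec()
    return np.round(best,4),np.round(R0.inv().apply(np.array(pos)-s['tcp_pos']),4)
E
python3 - <<'E'
from h import *
s=env.get_state();print(Rt(s['orientation']).as_matrix().round(3));print(np.round(env.get_calibration('wrist')['T_tool_cam'],3),env.get_calibration('wrist')['mtx'])
for n,sl in [('top',(slice(170,225),slice(265,325))),('scene',(slice(270,330),slice(295,355)))]:
    Q=np.load(n+'P.npy')[sl].reshape(-1,3);B=Q[(abs(Q[:,2]-.166)<.006)&(Q[:,0]>.5)&(Q[:,0]<.7)]
    print(n,len(B),B.mean(0),cv2.minAreaRect((B[:,:2]*1000).astype(np.float32)))
for nm,b in [('post',(239,230)),('pink',(238,333)),('dish',(338,249))]:
    print(nm,np.load('topP.npy')[b[1],b[0]])
E
```

```text
[[-0.     0.908  0.419]
 [-0.     0.419 -0.908]
 [-1.    -0.     0.   ]]
[[-0.001 -0.268  0.963 -0.165]
 [-0.    -0.963 -0.268  0.068]
 [ 1.    -0.001  0.001 -0.   ]
 [ 0.     0.     0.     1.   ]] [[402.90311652   0.         322.98635874]
 [  0.         402.90311652 226.86841036]
 [  0.           0.           1.        ]]
top 140 [0.5942627  0.15182864 0.16398768] ((595.1560668945312, 151.6164093017578), (12.399115562438965, 89.86392974853516), 62.842166900634766)
scene 268 [0.59402649 0.15404784 0.16352724] ((593.8880615234375, 153.46485900878906), (16.627683639526367, 90.53080749511719), 64.0930404663086)
post [0.50535355 0.29907882 0.15923731]
pink [0.22635263 0.32929963 0.01398454]
dish [0.45762007 0.03503542 0.08046037]
```

```bash
sed -i 's/for k in (0,1)/for k in (0,)/' h.py; python3 - <<'E'
from h import *
s=env.get_state();print(delta(s,[.48,-.134,.245],np.radians(84.6)))
E
```

```text
(array([-2.6146, -0.    ,  0.    ]), array([-0.0364,  0.3796, -0.2521]))
```

step_arm:
  moves:
    - [[-0.15,0,0,-0.0364,0.03,-0.02,1],[-0.3,0,0,-0.0364,0.06,-0.04,1],[-0.45,0,0,-0.0364,0.09,-0.06,1],[-0.6,0,0,-0.0364,0.12,-0.08,1],[-0.75,0,0,-0.0364,0.15,-0.1,1],[-0.9,0,0,-0.0364,0.18,-0.12,1],[-1.05,0,0,-0.0364,0.21,-0.14,1],[-1.2,0,0,-0.0364,0.24,-0.16,1],[-1.35,0,0,-0.0364,0.27,-0.18,1],[-1.5,0,0,-0.0364,0.3,-0.2,1],[-1.65,0,0,-0.0364,0.33,-0.22,1],[-1.8,0,0,-0.0364,0.3796,-0.2521,1]]

```text
clock: 1.7
tcp_pos: [0.4756, -0.1411, 0.2453]
orientation: [0.668, -0.232, 0.668, 0.231]
wrist_force: [1.1, 0.2, 0.1]
finger_gap: 0.0853
```

```bash
python3 - <<'E'
from h import *
s=env.get_state();print(s['clock'],s['tcp_pos'],s['joint_pos'],delta(s,[.48,-.134,.245],np.radians(84.6)))
E
```

```text
1.7 [ 0.47559803 -0.14106393  0.2452915 ] [-4.49932990e-01  1.50194311e-01 -7.48251295e-02  1.34480840e+00
 -5.71878709e-04  4.54598875e-01] (array([-8.103e-01, -5.000e-04,  1.000e-03]), array([0.0003, 0.0028, 0.0078]))
```

step_arm:
  moves:
    - [[-0.15,0,0,0,0.0028,0.0078,1],[-0.3,0,0,0,0.0028,0.0078,1],[-0.45,0,0,0,0.0028,0.0078,1],[-0.6,0,0,0,0.0028,0.0078,1],[-0.75,0,0,0,0.0028,0.0078,1],[-0.81,0,0,0,0.0028,0.0078,1],[-0.81,0,0,0,0.0028,0.0078,1]]

```text
clock: 2.4
tcp_pos: [0.48, -0.134, 0.2454]
orientation: [0.523, -0.476, 0.523, 0.475]
wrist_force: [-0.3, -0.7, -0.4]
finger_gap: 0.0853
```

```bash
python3 - <<'E'
from h import *
s=env.get_state();im,d=env.read_camera('wrist');save('w1',im);P=cloud('wrist',d,s);np.save('w1P.npy',P);np.save('w1d.npy',d)
print(s['tcp_pos'],s['joint_pos'].round(3))
Q=P.reshape(-1,3);B=Q[(abs(Q[:,2]-.134)<.006)&(abs(Q[:,0]-.5)<.12)&(abs(Q[:,1]+.134)<.06)]
print(len(B),B.mean(0),cv2.minAreaRect((B[:,:2]*1000).astype(np.float32)),np.median(B[:,2]))
E
```

```text
[ 0.48000654 -0.13398443  0.24536327] [-4.330e-01  1.550e-01 -7.000e-02  1.346e+00 -1.000e-03 -3.390e-01]
15210 [ 0.49201488 -0.13181714  0.13062362] ((502.0774841308594, -132.7804718017578), (62.216861724853516, 206.1516571044922), 84.60932159423828) 0.13063016782640924
```

View pics/w1.png

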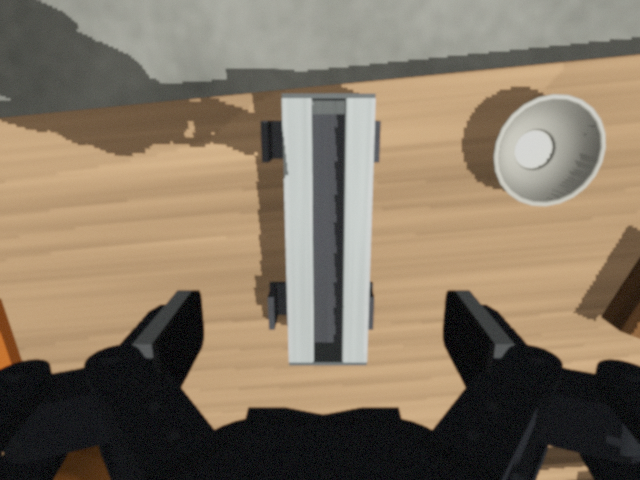

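```bash
python3 - <<'E'
from h import *
P=np.load('w1P.npy');im=cv2.imread('pics/w1.png').astype(int).sum(2)
d=np.load('w1d.npy');c=env.get_calibration('wrist')
th=np.radians(-5.4);ex=np.array([np.cos(th),np.sin(th)]);ey=np.array([-np.sin(th),np.cos(th)])
o=np.array([.502,-.1328])
for r in range(120,345,20):
    row=im[r,275:385]; br=row>450
    cols=np.where(br)[0]+275
    # gaps
    g=np.where(np.diff(cols)>10)[0]
    if len(g)!=1: print(r,cols.min(),cols.max(),len(g));continue
    L0,L1,R0,R1=cols[0],cols[g[0]],cols[g[0]+1],cols[-1]
    f=lambda p:((P[r,p,:2]-o)@ey*1000).round(1)
    zz=(P[r,L0+8,2],P[r,R1-8,2])
    print(r,L0,L1,R0,R1,[f(x) for x in (L0,L1,R0,R1)],'slotmid',(f(L1)+f(R0))/2,'out',(f(L0)+f(R1))/2,'x',((P[r,L0+8,:2]-o)@ex*1000).round(),np.round(zz,4))
E
```

```text
120 282 311 346 384 [np.float64(-30.7), np.float64(-11.2), np.float64(12.3), np.float64(45.8)] slotmid 0.5500000000000007 out 7.549999999999999 x -86.0 [0.1304 0.0953]
140 284 311 346 384 [np.float64(-29.6), np.float64(-11.3), np.float64(12.5), np.float64(46.5)] slotmid 0.5999999999999996 out 8.45 x -73.0 [0.1301 0.107 ]
160 286 312 345 384 [np.float64(-28.7), np.float64(-11.1), np.float64(12.1), np.float64(47.1)] slotmid 0.5 out 9.200000000000001 x -59.0 [0.129  0.1064]
180 284 312 345 376 [np.float64(-30.4), np.float64(-11.2), np.float64(12.2), np.float64(41.2)] slotmid 0.5 out 5.400000000000002 x -45.0 [0.1299 0.1295]
200 284 312 345 373 [np.float64(-30.6), np.float64(-11.3), np.float64(12.4), np.float64(39.3)] slotmid 0.5499999999999998 out 4.349999999999998 x -31.0 [0.1307 0.13  ]
220 285 312 345 384 [np.float64(-30.4), np.float64(-11.4), np.float64(12.7), np.float64(49.4)] slotmid 0.6499999999999995 out 9.5 x -16.0 [0.1301 0.074 ]
240 285 312 344 384 [np.float64(-30.8), np.float64(-11.3), np.float64(12.2), np.float64(50.2)] slotmid 0.4499999999999993 out 9.700000000000001 x -1.0 [0.1309 0.0738]
260 286 312 344 384 [np.float64(-30.4), np.float64(-11.3), np.float64(12.4), np.float64(50.8)] slotmid 0.5499999999999998 out 10.2 x 14.0 [0.1317 0.0754]
280 286 312 344 384 [np.float64(-30.9), np.float64(-11.4), np.float64(12.5), np.float64(51.7)] slotmid 0.5499999999999998 out 10.400000000000002 x 30.0 [0.1298 0.073 ]
300 287 313 344 384 [np.float64(-30.5), np.float64(-11.1), np.float64(12.8), np.float64(52.3)] slotmid 0.8500000000000005 out 10.899999999999999 x 46.0 [0.131  0.0734]
320 287 313 343 384 [np.float64(-31.0), np.float64(-11.3), np.float64(12.3), np.float64(53.3)] slotmid 0.5 out 11.149999999999999 x 63.0 [0.1307 0.074 ]
340 275 313 343 384 [np.float64(-48.3), np.float64(-11.4), np.float64(12.5), np.float64(54.1)] slotmid 0.5499999999999998 out 2.900000000000002 x 114.0 [0.0752 0.0752]
```

```bash
python3 - <<'E'
from h import *
s=env.get_state();print(delta(s,[.5945,.1525,.27],np.radians(63.4)))
E
```

```text
(array([ 0.3682, -0.0007,  0.001 ]), array([-0.0248, -0.0865,  0.2962]))
```

step_arm:
  moves:
    - [[0.05,0,0,-0.0248,-0.012,0.04,1],[0.1,0,0,-0.0248,-0.024,0.08,1],[0.16,0,0,-0.0248,-0.036,0.12,1],[0.21,0,0,-0.0248,-0.048,0.16,1],[0.26,0,0,-0.0248,-0.06,0.2,1],[0.31,0,0,-0.0248,-0.072,0.24,1],[0.3682,0,0,-0.0248,-0.082,0.28,1],[0.3682,0,0,-0.0248,-0.0865,0.2962,1],[0.3682,0,0,-0.0248,-0.0865,0.2962,1]]

```text
clock: 3.35
tcp_pos: [0.5948, 0.1546, 0.2692]
orientation: [0.601, -0.373, 0.601, 0.372]
wrist_force: [0.5, 0.4, 0.1]
finger_gap: 0.0852
```

```bash
python3 - <<'E'
from h import *
s=env.get_state();im,d=env.read_camera('wrist');save('w2',im);P=cloud('wrist',d,s);np.save('w2P.npy',P)
print(s['clock'],s['tcp_pos'],s['wrist_force'],s['joint_pos'].round(3))
Q=P.reshape(-1,3);B=Q[(abs(Q[:,2]-.163)<.005)&(abs(Q[:,0]-.595)<.06)&(abs(Q[:,1]-.153)<.06)]
r=cv2.minAreaRect((B[:,:2]*1000).astype(np.float32))
print(len(B),B.mean(0),r,np.median(B[:,2]))
print(delta(s,[r[0][0]/1000,r[0][1]/1000,.147],np.radians(r[2])))
E
```

```text
3.35 [0.59477446 0.1545837  0.26920668] [0.47652106 0.42007486 0.05528135] [ 1.240e-01  3.890e-01  3.010e-01  1.483e+00 -1.000e-03  5.860e-01]
2195 [0.5928313  0.15403726 0.16263154] ((594.6148071289062, 153.10694885253906), (12.018569946289062, 90.39008331298828), 62.785152435302734) 0.16264678715074532
(array([ 0.0137, -0.0009,  0.0004]), array([ 0.1222, -0.0005, -0.0013]))
```

View pics/w2.png

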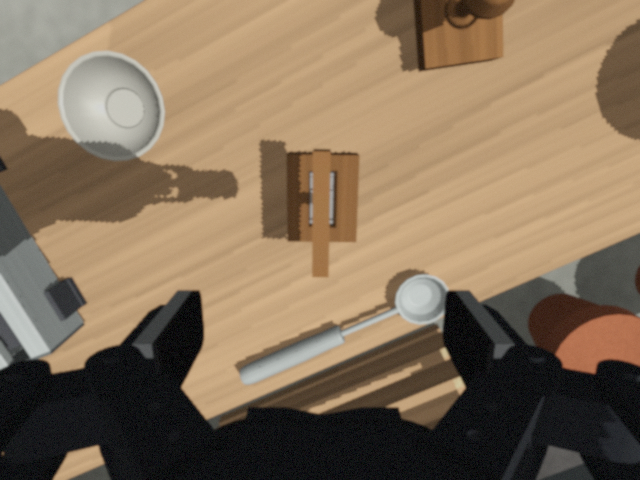

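The wrist view shows the perch bar at about (321,210), with its foot in the block's well. The ladle is at (340,330) and stays clear of the fingers. I'll descend and grip.

step_arm:
  moves:
    - [[0.0137,0,0,0.04,-0.0005,-0.0013,1],[0.0137,0,0,0.08,-0.0005,-0.0013,1],[0.0137,0,0,0.105,-0.0005,-0.0013,1],[0.0137,0,0,0.1215,-0.0005,-0.0013,1],[0.0137,0,0,0.1215,-0.0005,-0.0013,0.8],[0.0137,0,0,0.1215,-0.0005,-0.0013,0.4],[0.0137,0,0,0.1215,-0.0005,-0.0013,0.2],[0.0137,0,0,0.1215,-0.0005,-0.0013,0],[0.0137,0,0,0.1215,-0.0005,-0.0013,0],[0.0137,0,0,0.1215,-0.0005,-0.0013,0],[0.0137,0,0,0.1215,-0.0005,-0.0013,0],[0.0137,0,0,0.1215,-0.0005,-0.0013,0]]
  force: 60

```text
clock: 4.6
tcp_pos: [0.5942, 0.1515, 0.148]
orientation: [0.603, -0.368, 0.604, 0.367]
wrist_force: [-0.9, 0.1, 0.3]
finger_gap: -0.0001
```

```bash
python3 - <<'E'
from h import *
s=env.get_state();print(s)
im,d=env.read_camera('wrist');save('w3',im)
im,d=env.read_camera('scene');save('s3',im);cv2.imwrite('pics/s3c.png',cv2.resize(cv2.imread('pics/s3.png')[200:360,240:440],(750,600),interpolation=3))
E
```

```text
{'clock': 4.6, 'joint_pos': array([ 0.11973262,  0.40986052,  0.03703188,  1.19834043, -0.00160065,
        0.59601077]), 'qvel': array([-6.87652870e-04,  8.95149864e-04, -2.62129123e-03,  7.37754422e-04,
        3.17252093e-05,  8.04253952e-04]), 'tau': array([-1.71763235e-02, -5.28752625e+01,  2.93429124e+01,  4.38757095e-03,
       -6.63069965e-03, -1.71676452e-04]), 'tcp_pos': array([0.59421259, 0.15154488, 0.14797587]), 'orientation': array([ 0.60348181, -0.36840231,  0.60419094,  0.36748163]), 'wrist_force': array([-0.85344025,  0.09457071,  0.25259536]), 'ft_torque': array([-0.03132613, -0.0098098 , -0.00686565]), 'finger_gap': -8.839269162499757e-05}
```

View pics/s3c.png

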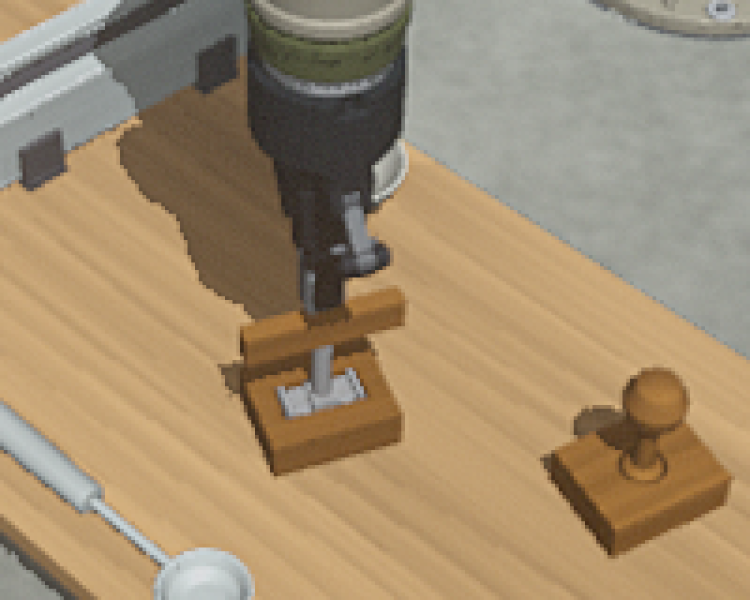

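View pics/w3.png

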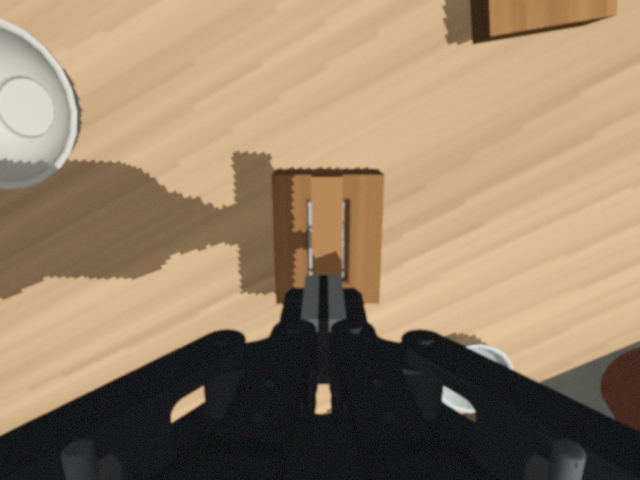

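```bash
python3 - <<'E'
from h import *
print(env.nose_length)
s=env.get_state()
im,d=env.read_camera('wrist');P=cloud('wrist',d,s)
for c in [(328,200),(328,240),(312,285),(335,285),(324,285),(312,310),(335,310),(290,320),(360,320),(324,330)]:
    print(c,im[c[1],c[0]],P[c[1],c[0]].round(4), Rt(s['orientation']).inv().apply(P[c[1],c[0]]-s['tcp_pos']).round(4))
cv2.imwrite('pics/w3c.png',cv2.resize(cv2.cvtColor(im,4)[160:360,230:430],(600,600),interpolation=2))
E
```

```text
0.011
(328, 200) [183 135  88] [0.563  0.1703 0.1622] [-0.0143  0.0364  0.0023]
(328, 240) [184 136  88] [0.577  0.1631 0.1628] [-0.0149  0.0206  0.0024]
(312, 285) [75 77 77] [0.5829 0.1536 0.184 ] [-0.0361  0.0109 -0.0034]
(335, 285) [74 77 76] [0.5868 0.1606 0.1836] [-0.0357  0.0108  0.0046]
(324, 285) [21 24 24] [0.5848 0.1573 0.1841] [-0.0362  0.011   0.0008]
(312, 310) [73 78 76] [0.5827 0.1544 0.2036] [-0.0557  0.0115 -0.0028]
(335, 310) [76 79 78] [0.5864 0.1602 0.2023] [-0.0544  0.0109  0.0041]
(290, 320) [19 24 27] [0.5785 0.1501 0.2129] [-0.065   0.0133 -0.0086]
(360, 320) [11 12 14] [0.5883 0.1669 0.211 ] [-0.0632  0.0123  0.0108]
(324, 330) [26 28 22] [0.5882 0.1556 0.2076] [-0.0597  0.0072  0.0007]
```

View pics/w3c.png

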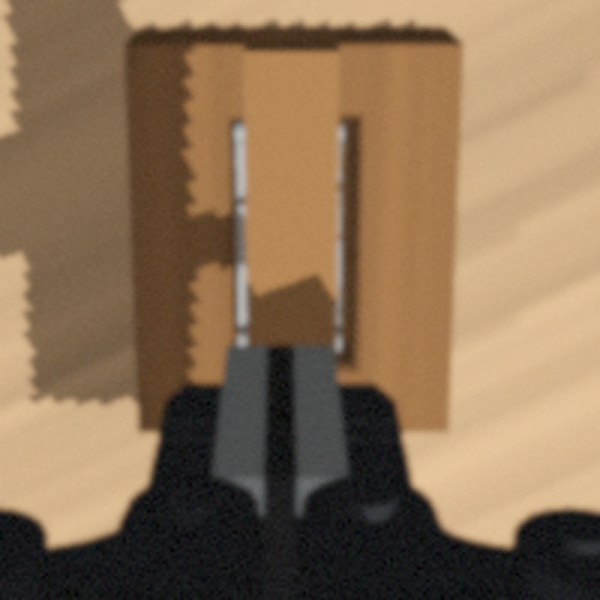

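```bash
python3 - <<'E'
from h import *
s=env.get_state()
im,d=env.read_camera('scene');P=cloud('scene',d);save('s4',im)
for r in range(255,300,3):
    print(r,[(int(im[r,c].sum()),P[r,c].round(3).tolist()) for c in (322,325,328)])
im,d=env.read_camera('wrist');P=cloud('wrist',d,s)
for r in range(268,300,2): print(r,[Rt(s['orientation']).inv().apply(P[r,c]-s['tcp_pos']).round(4).tolist() for c in (312,336)])
E
```

```text
255 [(158, [0.615, 0.161, 0.263]), (145, [0.614, 0.168, 0.268]), (158, [0.622, 0.182, 0.283])]
258 [(167, [0.614, 0.16, 0.254]), (135, [0.613, 0.167, 0.259]), (140, [0.616, 0.177, 0.268])]
261 [(170, [0.613, 0.159, 0.245]), (158, [0.606, 0.161, 0.241]), (147, [0.607, 0.169, 0.247])]
264 [(151, [0.613, 0.16, 0.237]), (141, [0.606, 0.161, 0.234]), (138, [0.595, 0.159, 0.224])]
267 [(140, [0.609, 0.156, 0.223]), (158, [0.608, 0.163, 0.228]), (229, [0.622, 0.183, 0.254])]
270 [(137, [0.609, 0.156, 0.215]), (137, [0.617, 0.171, 0.233]), (143, [0.624, 0.185, 0.248])]
273 [(326, [0.607, 0.154, 0.204]), (126, [0.616, 0.17, 0.223]), (132, [0.624, 0.185, 0.241])]
276 [(289, [0.605, 0.152, 0.193]), (143, [0.605, 0.16, 0.199]), (153, [0.598, 0.162, 0.195])]
279 [(273, [0.606, 0.153, 0.186]), (141, [0.607, 0.162, 0.193]), (153, [0.597, 0.161, 0.185])]
282 [(304, [0.604, 0.152, 0.175]), (143, [0.603, 0.159, 0.179]), (184, [0.589, 0.154, 0.165])]
285 [(196, [0.603, 0.151, 0.164]), (211, [0.599, 0.156, 0.165]), (197, [0.592, 0.158, 0.161])]
288 [(249, [0.603, 0.152, 0.156]), (264, [0.599, 0.156, 0.1
[... 563 characters left out ...]
.0278, 0.0109, -0.0036], [-0.0281, 0.011, 0.0052]]
278 [[-0.0302, 0.0111, -0.0035], [-0.0302, 0.0111, 0.0051]]
280 [[-0.0318, 0.0109, -0.0035], [-0.0307, 0.0105, 0.0051]]
282 [[-0.0335, 0.0109, -0.0034], [-0.0334, 0.0109, 0.005]]
284 [[-0.0354, 0.011, -0.0034], [-0.035, 0.0108, 0.005]]
286 [[-0.037, 0.0109, -0.0033], [-0.0369, 0.0109, 0.0049]]
288 [[-0.0378, 0.0106, -0.0033], [-0.038, 0.0107, 0.0049]]
290 [[-0.0401, 0.0109, -0.0033], [-0.0403, 0.011, 0.0048]]
292 [[-0.0421, 0.0111, -0.0032], [-0.0422, 0.0111, 0.0048]]
294 [[-0.0435, 0.011, -0.0032], [-0.0436, 0.0111, 0.0047]]
296 [[-0.046, 0.0115, -0.0031], [-0.0446, 0.0108, 0.0047]]
298 [[-0.0465, 0.011, -0.0031], [-0.0461, 0.0108, 0.0046]]
```

Both cameras put the closed fingertips about 28 mm behind the reported TCP, not 11 mm ahead of it. The fingers therefore shut above the bar without touching anything. I'll trust the measured tip, which means going about 41 mm lower and 1.5 mm in tool z.

step_arm:
  moves:
    - [[0,0,0,0,0,0.0015,1],[0,0,0,0,0,0.0015,1],[0,0,0,0,0,0.0015,1],[0,0,0,0,0,0.0015,1],[0,0,0,0.02,0,0.0015,1],[0,0,0,0.0405,0,0.0015,1],[0,0,0,0.0405,0,0.0015,0.6],[0,0,0,0.0405,0,0.0015,0.3],[0,0,0,0.0405,0,0.0015,0.2],[0,0,0,0.0405,0,0.0015,0.12]]
  force: 40

```text
clock: 5.85
tcp_pos: [0.5957, 0.1529, 0.1087]
orientation: [0.604, -0.369, 0.604, 0.367]
wrist_force: [-0.3, -0.3, -0.9]
finger_gap: 0.0281
```

```bash
python3 - <<'E'
from h import *
s=env.get_state();print(s['clock'],s['tcp_pos'],s['wrist_force'],s['finger_gap'])
im,d=env.read_camera('wrist');save('w5',im)
im,d=env.read_camera('scene');save('s5',im);a=cv2.resize(cv2.imread('pics/s5.png')[230:340,270:400],(390,330),interpolation=3)
b=cv2.resize(cv2.imread('pics/w5.png')[150:370,190:460],(405,330))
cv2.imwrite('pics/c5.png',np.hstack([a,b]))
E
```

```text
5.85 [0.59574375 0.15291051 0.10867687] [-0.26303652 -0.33563659 -0.86194412] 0.028111589131431754
```

View pics/c5.png

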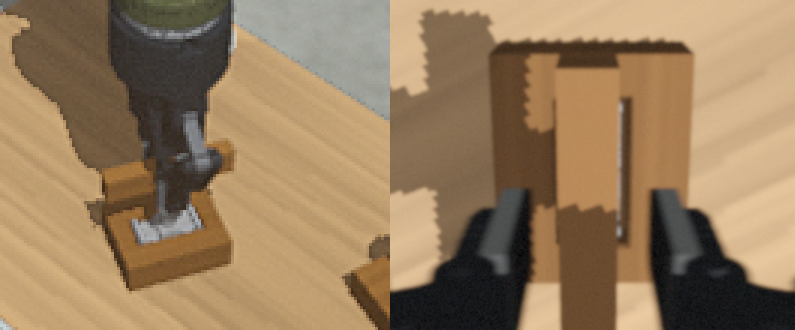

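step_arm:
  moves:
    - [[0,0,0,0,0,0,0.1],[0,0,0,0,0,0,0],[0,0,0,0,0,0,0],[0,0,0,0,0,0,0],[0,0,0,0,0,0,0],[0,0,0,0,0,0,0]]
  force: 60

```text
clock: 6.55
tcp_pos: [0.5955, 0.1528, 0.1085]
orientation: [0.604, -0.369, 0.604, 0.367]
wrist_force: [0.2, -0.5, 1.9]
finger_gap: 0.0111
```

```bash
python3 - <<'E'
from h import *
s=env.get_state();print(s['clock'],s['tcp_pos'],s['wrist_force'],s['ft_torque'],s['finger_gap'])
im,d=env.read_camera('wrist');save('w6',im);P=cloud('wrist',d,s)
for r in range(200,300,10):
  print(r,[Rt(s['orientation']).inv().apply(P[r,c]-s['tcp_pos']).round(4).tolist() for c in (305,324,340)])
im,d=env.read_camera('scene');save('s6',im);a=cv2.resize(cv2.imread('pics/s6.png')[230:340,270:400],(390,330),interpolation=3)
b=cv2.resize(cv2.imread('pics/w6.png')[150:370,190:460],(405,330))
cv2.imwrite('pics/c6.png',np.hstack([a,b]))
E
```

```text
6.55 [0.59550986 0.15284202 0.10845923] [ 0.20385519 -0.45109757  1.90297004] [ 0.00763063  0.06568185 -0.00856337] 0.011126330537947784
200 [[-0.0534, 0.0445, -0.0046], [-0.0537, 0.0446, 0.0007], [-0.0546, 0.0448, 0.0052]]
210 [[-0.054, 0.0418, -0.0046], [-0.0539, 0.0417, 0.0007], [-0.0537, 0.0417, 0.0053]]
220 [[-0.0535, 0.0387, -0.0047], [-0.054, 0.0389, 0.0007], [-0.0544, 0.039, 0.0053]]
230 [[-0.0537, 0.0358, -0.0047], [-0.0534, 0.0357, 0.0007], [-0.0539, 0.0359, 0.0053]]
240 [[-0.0533, 0.0327, -0.0048], [-0.0537, 0.0328, 0.0007], [-0.0536, 0.0328, 0.0054]]
250 [[-0.0538, 0.0298, -0.0048], [-0.0545, 0.03, 0.0007], [-0.0539, 0.0298, 0.0054]]
260 [[-0.0542, 0.0268, -0.0048], [-0.0539, 0.0267, 0.0007], [-0.0541, 0.0268, 0.0054]]
270 [[-0.0531, 0.0233, -0.0049], [-0.0551, 0.0241, 0.0007], [-0.0539, 0.0236, 0.0055]]
280 [[-0.0553, 0.021, -0.0048], [-0.0544, 0.0206, 0.0007], [-0.0535, 0.0202, 0.0055]]
290 [[-0.0551, 0.0177, -0.0049], [-0.0536, 0.017, 0.0007], [-0.0535, 0.017, 0.0056]]
```

View pics/c6.png

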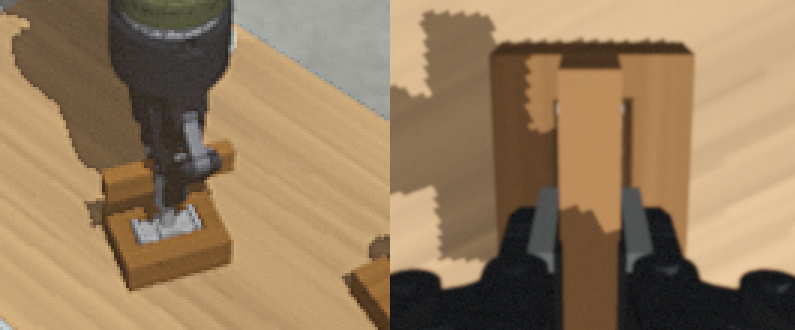

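The perch is gripped: the gap is 11 mm, and the bar top sits 54 mm behind the TCP, which puts the foot underside about 21 mm ahead of it. Lifting now.

step_arm:
  moves:
    - [[0,0,0,-0.01,0,0,0],[0,0,0,-0.02,0,0,0],[0,0,0,-0.04,0,0,0],[0,0,0,-0.065,0,0,0],[0,0,0,-0.085,0,0,0],[0,0,0,-0.085,0,0,0]]

```text
clock: 7.25
tcp_pos: [0.5976, 0.1533, 0.1976]
orientation: [0.606, -0.37, 0.601, 0.366]
wrist_force: [-0.3, -0.4, -1.2]
finger_gap: 0.0109
```

```bash
python3 - <<'E'
from h import *
s=env.get_state();print(s['clock'],s['tcp_pos'],s['wrist_force'],s['ft_torque'],s['finger_gap'])
print(delta(s,[.502,-.133,.195],np.radians(84.6)))
im,d=env.read_camera('scene');save('s7',im);cv2.imwrite('pics/c7.png',cv2.resize(cv2.imread('pics/s7.png')[200:340,250:430],(720,560),interpolation=3))
E
```

```text
7.25 [0.59755049 0.15330285 0.19762337] [-0.33222925 -0.43180869 -1.23314227] [ 0.03245198 -0.00662072  0.01741995] 0.010876330111382063
(array([-0.382 ,  0.0018,  0.0081]), array([ 0.002 , -0.0463, -0.2983]))
```

View pics/c7.png

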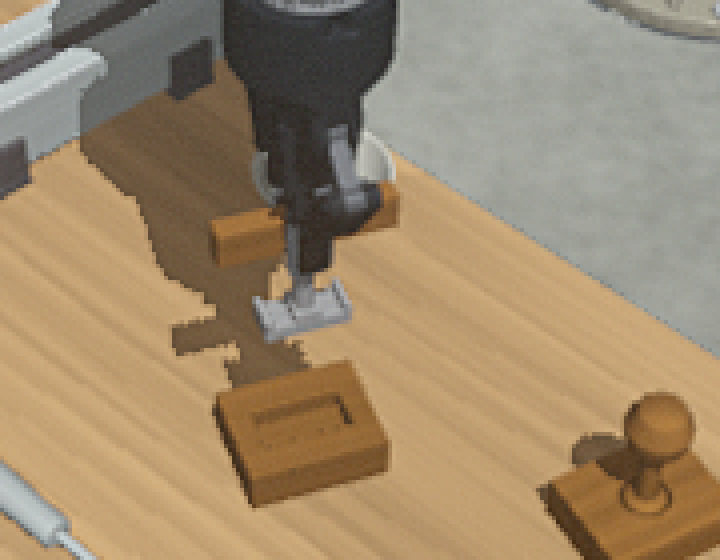

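step_arm:
  moves:
    - [[-0.06,0,0,0.002,-0.006,-0.04,0],[-0.12,0,0,0.002,-0.013,-0.08,0],[-0.18,0,0,0.002,-0.019,-0.12,0],[-0.24,0,0,0.002,-0.025,-0.16,0],[-0.3,0,0,0.002,-0.031,-0.2,0],[-0.34,0,0.004,0.002,-0.037,-0.24,0],[-0.382,0.0018,0.008,0.002,-0.043,-0.28,0],[-0.382,0.0018,0.008,0.002,-0.0463,-0.2983,0],[-0.382,0.0018,0.008,0.002,-0.0463,-0.2983,0],[-0.382,0.0018,0.008,0.002,-0.0463,-0.2983,0]]

```text
clock: 8.3
tcp_pos: [0.5004, -0.133, 0.1922]
orientation: [0.522, -0.474, 0.524, 0.477]
wrist_force: [-0.1, -0.0, -1.0]
finger_gap: 0.0108
```

```bash
python3 - <<'E'
from h import *
s=env.get_state();print(s['clock'],s['tcp_pos'],s['wrist_force'],s['ft_torque'],s['finger_gap'])
im,d=env.read_camera('wrist');save('w8',im);P=cloud('wrist',d,s)
i=Rt(s['orientation']).inv()
for r in range(30,300,15):
  row=im[r].astype(int).sum(1)
  print(r,[i.apply(P[r,c]-s['tcp_pos']).round(4).tolist() for c in (300,308,324,340,350)])
im,d=env.read_camera('scene');save('s8',im);a=cv2.resize(cv2.imread('pics/s8.png')[140:260,190:320],(390,360),interpolation=3)
b=cv2.resize(cv2.imread('pics/w8.png'),(410,360))
cv2.imwrite('pics/c8.png',np.hstack([a,b]))
print(delta(s,[.502,-.133,.175],np.radians(84.6)))
E
```

```text
8.3 [ 0.50044437 -0.13304617  0.19222998] [-0.0690445  -0.04460637 -0.98388441] [ 0.00470612 -0.01258288  0.00643091] 0.010756961695901384
30 [[0.193, 0.1336, -0.0185], [0.1924, 0.1335, -0.0119], [0.1937, 0.1338, 0.001], [0.1941, 0.1338, 0.0141], [0.1922, 0.1335, 0.0221]]
45 [[0.1921, 0.1223, -0.0186], [0.1931, 0.1224, -0.0121], [0.1921, 0.1223, 0.001], [0.12, 0.1112, 0.0113], [0.1197, 0.1112, 0.0178]]
60 [[0.063, 0.0952, -0.0118], [0.0875, 0.0982, -0.0085], [0.0891, 0.0984, 0.0009], [0.0887, 0.0983, 0.0102], [0.0627, 0.0952, 0.0145]]
75 [[0.0629, 0.0878, -0.0119], [0.1087, 0.0919, -0.0093], [0.1074, 0.0917, 0.0009], [0.1089, 0.0919, 0.0111], [0.0614, 0.0877, 0.0145]]
90 [[0.0619, 0.0802, -0.012], [0.0749, 0.0809, -0.0082], [0.0742, 0.0809, 0.0008], [0.0742, 0.0809, 0.0099], [0.0628, 0.0802, 0.0148]]
105 [[0.0622, 0.0725, -0.0121], [0.0764, 0.0728, -0.0083], [0.075, 0.0728, 0.0008], [0.0752, 0.0728, 0.01], [0.0629, 0.0725, 0.0149]]
120 [[0.0626, 0.0647, -0.0123], [0.0746, 0.0645, -0.0083], [0.0751, 0.0645, 0.0009], [0.0748, 0.0645, 0.0101], [0.0614, 0.0647, 0.015]]
135 [[0.0621, 0.05
[... 878 characters left out ...]
.037, 0.0006], [-0.0541, 0.0372, 0.0052], [0.0618, 0.0055, 0.016]]
240 [[0.0615, -0.0036, -0.0133], [-0.0536, 0.0326, -0.004], [-0.0541, 0.0328, 0.0006], [-0.0534, 0.0325, 0.0053], [0.0609, -0.0034, 0.0161]]
255 [[0.0616, -0.013, -0.0134], [-0.0554, 0.0287, -0.004], [-0.0549, 0.0285, 0.0006], [-0.0539, 0.0281, 0.0053], [0.061, -0.0128, 0.0163]]
270 [[0.0612, -0.0224, -0.0136], [-0.0545, 0.0237, -0.004], [-0.0539, 0.0234, 0.0006], [-0.0542, 0.0235, 0.0054], [0.0609, -0.0223, 0.0165]]
285 [[-0.035, 0.0103, -0.0077], [-0.0531, 0.0183, -0.0042], [-0.0548, 0.019, 0.0006], [-0.0541, 0.0187, 0.0054], [-0.0358, 0.0107, 0.0097]]
(array([-0.0013,  0.0004, -0.0042]), array([ 0.0172, -0.0016,  0.0002]))
```

View pics/c8.png

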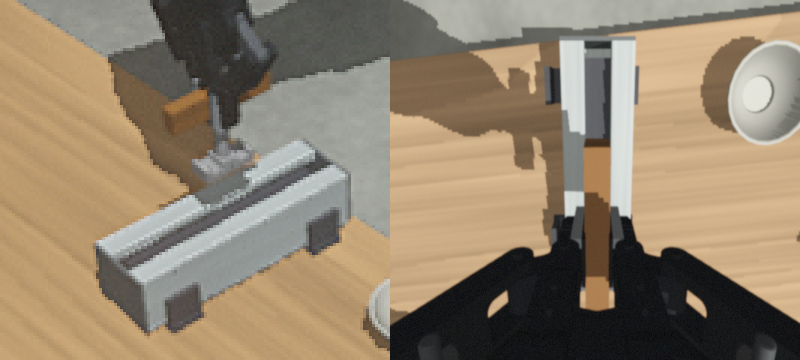

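View pics/w8.png

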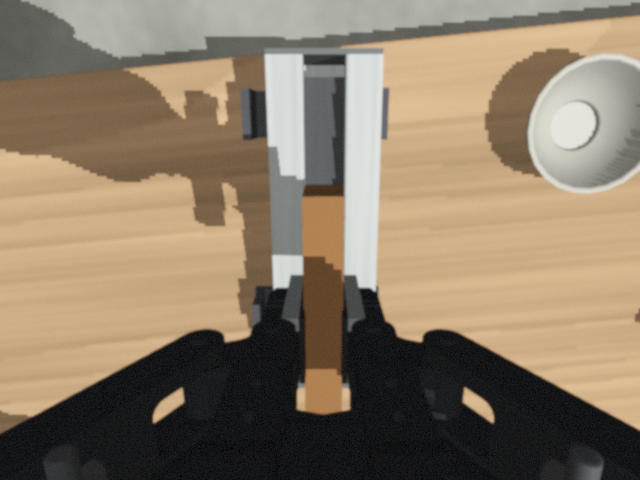

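```bash
python3 - <<'E'
from h import *
im=cv2.imread('pics/w8.png').astype(float).sum(2);K=env.get_calibration('wrist')['mtx'];T=np.array(env.get_calibration('wrist')['T_tool_cam'])
def edge(row,a,b):
    g=np.gradient(cv2.GaussianBlur(row[None],(5,1),0)[0]);k=a+np.argmax(abs(g[a:b]));w=abs(g[k-2:k+3]);return (w*np.arange(k-2,k+3)).sum()/w.sum()
def plane_z(u,v,x):
    d=T[:3,:3]@np.array([(u-K[0,2])/K[0,0],(v-K[1,2])/K[1,1],1]);t=(x-T[0,3])/d[0];return (T[:3,3]+t*d)[1:]
for r in (85,100,115,130,145,160,170):
    a,b=edge(im[r],295,312),edge(im[r],338,354);A,B=plane_z(a,r,.0618),plane_z(b,r,.0618);print(r,round(a,1),round(b,1),A.round(4),B.round(4),'mid',((A+B)/2)[1].round(5))
for r in (205,220,235,250):
    a,b=edge(im[r],295,312),edge(im[r],338,354);A,B=plane_z(a,r,-.0538),plane_z(b,r,-.0538);print(r,round(a,1),round(b,1),A.round(4),B.round(4),'barmid',((A+B)/2)[1].round(5))
E
```

```text
85 303.1 345.1 [ 0.0827 -0.0103] [0.0827 0.0121] mid 0.00087
100 303.2 345.0 [ 0.0751 -0.0104] [0.0751 0.0121] mid 0.00087
115 303.7 344.9 [ 0.0673 -0.0102] [0.0673 0.0122] mid 0.001
130 303.9 344.8 [ 0.0594 -0.0102] [0.0594 0.0122] mid 0.00102
145 304.0 344.2 [ 0.0513 -0.0102] [0.0513 0.012 ] mid 0.0009
160 304.1 344.1 [ 0.0431 -0.0103] [0.0431 0.0121] mid 0.00091
170 304.2 344.1 [ 0.0375 -0.0103] [0.0375 0.0121] mid 0.00092
205 300.2 344.8 [ 0.043  -0.0061] [0.043  0.0065] barmid 0.00021
220 303.4 344.2 [ 0.0386 -0.0052] [0.0386 0.0064] barmid 0.00059
235 301.4 344.0 [ 0.0342 -0.0059] [0.0342 0.0064] barmid 0.00027
250 295.6 343.9 [ 0.0296 -0.0076] [0.0296 0.0065] barmid -0.00058
```

step_arm:
  moves:
    - [[-0.0013,0,-0.004,0.01,-0.0016,0.0004,0],[-0.0013,0,-0.004,0.02,-0.0016,0.0004,0],[-0.0013,0,-0.004,0.028,-0.0016,0.0004,0],[-0.0013,0,-0.004,0.034,-0.0016,0.0004,0],[-0.0013,0,-0.004,0.036,-0.0016,0.0004,0],[-0.0013,0,-0.004,0.036,-0.0016,0.0004,0]]

```text
clock: 9.0
tcp_pos: [0.5022, -0.1318, 0.1562]
orientation: [0.522, -0.476, 0.522, 0.477]
wrist_force: [0.7, 0.6, -1.3]
finger_gap: 0.011
```

```bash
cat > st.py <<'E'
from h import *
import sys
s=env.get_state();print(s['clock'],s['tcp_pos'].round(4),s['wrist_force'].round(2),s['ft_torque'].round(3),round(s['finger_gap'],4), Rt(s['orientation']).as_matrix()[:,0].round(4),'yawz',np.degrees(np.arctan2(*Rt(s['orientation']).as_matrix()[[1,0],2])).round(2))
E
python3 - <<'E'
from st import *
im,d=env.read_camera('wrist');save('w9',im)
im,d=env.read_camera('scene');save('s9',im);a=cv2.resize(cv2.imread('pics/s9.png')[140:260,190:320],(390,360),interpolation=3)
b=cv2.resize(cv2.imread('pics/w9.png')[20:320,170:480],(372,360))
cv2.imwrite('pics/c9.png',np.hstack([a,b]))
E
```

```text
9.0 [ 0.5022 -0.1318  0.1562] [ 0.67  0.59 -1.35] [0.029 0.016 0.001] 0.011 [-3.e-04  3.e-04 -1.e+00] yawz 84.73
```

View pics/c9.png

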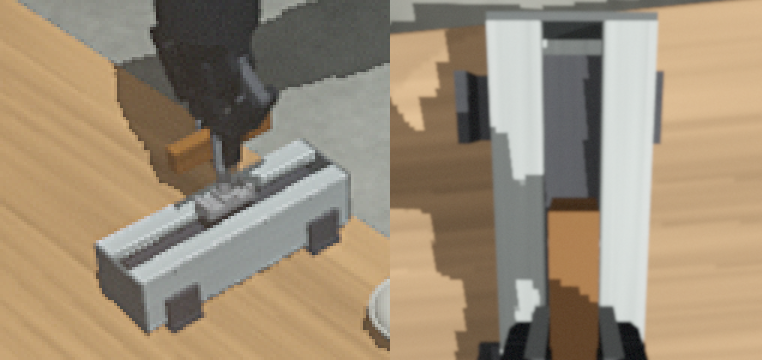

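```bash
cat > sl.py <<'E'
from h import *
K=env.get_calibration('wrist')['mtx'];T=np.array(env.get_calibration('wrist')['T_tool_cam'])
def edge(row,k):
    g=np.gradient(cv2.GaussianBlur(row[None],(5,1),0)[0]);a=int(k)-9;k=a+np.argmax(abs(g[a:a+18]));w=abs(g[k-2:k+3]);return (w*np.arange(k-2,k+3)).sum()/w.sum()
def plane_z(u,v,x):
    d=T[:3,:3]@np.array([(u-K[0,2])/K[0,0],(v-K[1,2])/K[1,1],1]);t=(x-T[0,3])/d[0];return (T[:3,3]+t*d)[1:]
def run(img,mx):
    im=cv2.cvtColor(img,cv2.COLOR_RGB2BGR).astype(float).sum(2)
    for nm,x,lo,hi,rows in (('slot',mx,-.0103,.0121,range(60,180,15)),('bar',-.0538,-.0056,.0064,range(195,280,10))):
        out=[]
        for r in rows:
            # initial guess columns
            us=np.arange(200,440);z=np.array([plane_z(u,r,x)[1] for u in us])
            a=edge(im[r],us[np.argmin(abs(z-lo))]);b=edge(im[r],us[np.argmin(abs(z-hi))])
            out.append((plane_z(a,r,x)[1]*1000,plane_z(b,r,x)[1]*1000))
        o=np.array(out);print(nm,'L',np.median(o[:,0]).round(2),'R',np.median(o[:,1]).round(2),'mid',((o[:,0]+o[:,1])/2).round(2))
E
python3 - <<'E'
from sl import *
run(cv2.cvtColor(cv2.imread('pics/w9.png'),4),.0618-.036)
E
```

```text
slot L -11.63 R 10.95 mid [-0.25 -0.33 -0.23 -0.36 -0.35 -0.35 -0.37 -0.57]
bar L -5.7 R 6.72 mid [-0.07  0.61  0.55  0.48  0.52  0.54  0.01 -0.71 -0.86]
```

step_arm:
  moves:
    - [[0,0,0,0,0,-0.0008,0],[0,0,0,0.002,0,-0.0008,0],[0,0,0,0.004,0,-0.0008,0],[0,0,0,0.006,0,-0.0008,0],[0,0,0,0.006,0,-0.0008,0]]

```text
clock: 9.6
tcp_pos: [0.5023, -0.1328, 0.1504]
orientation: [0.523, -0.476, 0.522, 0.476]
wrist_force: [0.8, -0.2, -1.3]
finger_gap: 0.0112
```

```bash
python3 st.py; python3 - <<'E'
from sl import *
im,d=env.read_camera('wrist');run(im,.0618-.0428)
E
```

```text
9.6 [ 0.5023 -0.1328  0.1504] [ 0.75 -0.21 -1.27] [0.044 0.024 0.016] 0.0112 [ 2.e-04  1.e-04 -1.e+00] yawz 84.72
slot L -10.53 R 11.85 mid [0.79 0.71 0.71 0.61 0.59 0.69 0.56 0.6 ]
bar L -5.69 R 7.43 mid [ 0.47  0.97  0.95  0.95  0.89  0.86  0.46 -0.34 -0.25]
```

step_arm:
  moves:
    - [[0,0,0,0.001,0,0,0],[0,0,0,0.002,0,0,0],[0,0,0,0.003,0,0,0],[0,0,0,0.003,0,0,0]]

```text
clock: 10.05
tcp_pos: [0.5023, -0.1328, 0.1474]
orientation: [0.523, -0.476, 0.522, 0.476]
wrist_force: [0.3, 0.0, -1.6]
finger_gap: 0.0112
```

```bash
python3 st.py
```

```text
10.05 [ 0.5023 -0.1328  0.1474] [ 0.28  0.01 -1.61] [-0.019 -0.031  0.032] 0.0112 [ 1.e-04  1.e-04 -1.e+00] yawz 84.72
```

No contact so far. I'll keep going down.

step_arm:
  moves:
    - [[0,0,0,0.001,0,0,0],[0,0,0,0.002,0,0,0],[0,0,0,0.003,0,0,0],[0,0,0,0.003,0,0,0]]

```text
clock: 10.45
tcp_pos: [0.5021, -0.1327, 0.1442]
orientation: [0.523, -0.476, 0.522, 0.477]
wrist_force: [0.1, 0.4, -1.0]
finger_gap: 0.0112
```

```bash
python3 st.py
```

```text
10.45 [ 0.5021 -0.1327  0.1442] [ 0.09  0.36 -1.04] [ 0.033  0.007 -0.014] 0.0112 [-2.e-04  3.e-04 -1.e+00] yawz 84.72
```

step_arm:
  moves:
    - [[0,0,0,0.0015,0,0,0],[0,0,0,0.003,0,0,0],[0,0,0,0.004,0,0,0],[0,0,0,0.004,0,0,0]]

```text
clock: 10.85
tcp_pos: [0.502, -0.1326, 0.14]
orientation: [0.522, -0.476, 0.523, 0.477]
wrist_force: [0.5, -0.5, -1.4]
finger_gap: 0.0114
```

```bash
python3 - <<'E'
from st import *
im,d=env.read_camera('scene');save('s10',im);a=cv2.resize(cv2.imread('pics/s10.png')[140:260,190:320],(390,360),interpolation=3)
cv2.imwrite('pics/c10.png',a)
E
```

```text
10.85 [ 0.502  -0.1326  0.14  ] [ 0.51 -0.49 -1.39] [0.008 0.015 0.013] 0.0114 [-5.e-04  4.e-04 -1.e+00] yawz 84.72
```

View pics/c10.png

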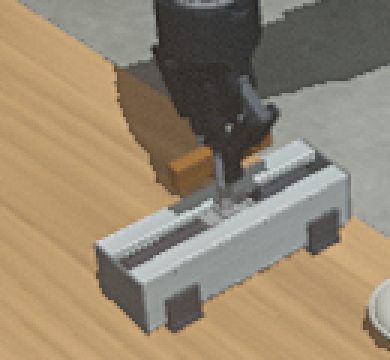

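step_arm:
  moves:
    - [[0,0,0,0.001,0,0,0],[0,0,0,0.002,0,0,0],[0,0,0,0.002,0,0,0]]

```text
clock: 11.2
tcp_pos: [0.5022, -0.1327, 0.1383]
orientation: [0.523, -0.476, 0.522, 0.477]
wrist_force: [-0.7, -0.4, 1.0]
finger_gap: 0.0111
```

```bash
python3 st.py
```

```text
11.2 [ 0.5022 -0.1327  0.1383] [-0.72 -0.35  0.97] [0.031 0.144 0.041] 0.0111 [-1.e-04  2.e-04 -1.e+00] yawz 84.72
```

step_arm:
  moves:
    - [[0,0,0,0.001,0,0,0],[0,0,0,0.002,0,0,0],[0,0,0,0.003,0,0,0],[0,0,0,0.003,0,0,0]]

```text
clock: 11.6
tcp_pos: [0.5022, -0.1327, 0.1355]
orientation: [0.523, -0.476, 0.522, 0.476]
wrist_force: [-2.3, 0.3, 4.3]
finger_gap: 0.0113
```

```bash
python3 st.py
```

```text
11.6 [ 0.5022 -0.1327  0.1355] [-2.29  0.34  4.34] [0.105 0.381 0.002] 0.0113 [ 2.e-04  0.e+00 -1.e+00] yawz 84.72
```

step_arm:
  moves:
    - [[0,0,0,0.001,0,0,0],[0,0,0,0.002,0,0,0],[0,0,0,0.003,0,0,0],[0,0,0,0.003,0,0,0]]

```text
clock: 12.0
tcp_pos: [0.5022, -0.1328, 0.1329]
orientation: [0.523, -0.477, 0.522, 0.476]
wrist_force: [-3.0, 1.2, 5.8]
finger_gap: 0.0108
```

```bash
python3 st.py
```

```text
12.0 [ 0.5022 -0.1328  0.1329] [-3.    1.23  5.8 ] [0.241 0.582 0.054] 0.0108 [ 5.e-04 -1.e-04 -1.e+00] yawz 84.72
```

```bash
cat > bt.py <<'E'
from h import *
s=env.get_state();im,d=env.read_camera('wrist');P=cloud('wrist',d,s);i=Rt(s['orientation']).inv()
p=i.apply(P[195:275,318:332].reshape(-1,3)-s['tcp_pos']);p=p[abs(p[:,0]+.054)<.008]
f=np.polyfit(p[:,1],p[:,0],1);print('bar n',len(p),'x@y0',f[1].round(4),'slope deg',np.degrees(np.arctan(f[0])).round(2),'far end y',p[:,1].max().round(4))
E
python3 bt.py; python3 st.py
```

```text
bar n 1115 x@y0 -0.0543 slope deg -0.06 far end y 0.046
12.05 [ 0.5022 -0.1327  0.1329] [-2.65  0.2   6.2 ] [ 0.223  0.464 -0.018] 0.0112 [ 4.e-04 -1.e-04 -1.e+00] yawz 84.72
```

step_arm:
  moves:
    - [[0,0,0,0.001,0,0,0],[0,0,0,0.002,0,0,0],[0,0,0,0.003,0,0,0],[0,0,0,0.003,0,0,0]]

```text
clock: 12.45
tcp_pos: [0.5022, -0.1328, 0.1305]
orientation: [0.523, -0.477, 0.522, 0.476]
wrist_force: [-3.6, 1.1, 8.9]
finger_gap: 0.0111
```

```bash
python3 st.py;python3 bt.py
```

```text
12.45 [ 0.5022 -0.1328  0.1305] [-3.62  1.07  8.87] [0.313 0.741 0.037] 0.0111 [ 1.e-03 -3.e-04 -1.e+00] yawz 84.72
bar n 1117 x@y0 -0.0542 slope deg -0.26 far end y 0.0459
```

step_arm:
  moves:
    - [[0,0,0,0.001,0,0,0],[0,0,0,0.002,0,0,0],[0,0,0,0.0028,0,0,0],[0,0,0,0.0028,0,0,0]]

```text
clock: 12.9
tcp_pos: [0.5023, -0.1328, 0.1287]
orientation: [0.523, -0.477, 0.522, 0.476]
wrist_force: [-4.1, 1.7, 10.0]
finger_gap: 0.011
```

```bash
python3 st.py;python3 bt.py
```

```text
12.9 [ 0.5023 -0.1328  0.1287] [-4.07  1.74 10.02] [ 0.338  0.815 -0.027] 0.011 [ 1.7e-03 -8.0e-04 -1.0e+00] yawz 84.72
bar n 1118 x@y0 -0.0543 slope deg -0.11 far end y 0.046
```

step_arm:
  moves:
    - [[0.05,0,0,0.0012,0,0,0],[0.1,0,0,0.0012,0,0,0],[0.15,0,0,0.0012,0,0,0],[0.2,0,0,0.0012,0,0,0],[0.25,0,0,0.0012,0,0,0]]

```text
clock: 13.45
tcp_pos: [0.504, -0.1337, 0.1292]
orientation: [0.579, -0.409, 0.577, 0.405]
wrist_force: [-0.2, -0.9, 10.0]
finger_gap: 0.0112
```

```bash
python3 st.py
```

```text
13.45 [ 0.504  -0.1337  0.1292] [-0.2  -0.93 10.02] [-0.042  0.26   0.064] 0.0112 [ 0.0057 -0.0028 -1.    ] yawz 70.29
```

```bash
python3 - <<'E'
from h import *
s=env.get_state()
for y in (50,30,10,-5.3): print(y,delta(s,[.5022,-.1328,.1282],np.radians(y)))
E
```

```text
50 (array([0.3541, 0.0004, 0.0064]), array([0.001 , 0.002 , 0.0002]))
30 (array([0.7032, 0.0015, 0.0063]), array([0.001 , 0.002 , 0.0002]))
10 (array([1.0522, 0.0026, 0.0061]), array([0.001 , 0.002 , 0.0002]))
-5.3 (array([1.3193, 0.0035, 0.0058]), array([0.001 , 0.002 , 0.0002]))
```

step_arm:
  moves:
    - [[0.08,0,0.006,0.001,0.001,0,0],[0.16,0,0.006,0.001,0.002,0,0],[0.24,0,0.006,0.001,0.002,0,0],[0.32,0,0.006,0.001,0.002,0,0],[0.4,0.001,0.006,0.001,0.002,0,0]]

```text
clock: 13.95
tcp_pos: [0.504, -0.1339, 0.1298]
orientation: [0.649, -0.284, 0.647, 0.282]
wrist_force: [-0.5, -0.4, 9.1]
finger_gap: 0.011
```

```bash
python3 st.py; python3 bt.py; python3 - <<'E'
from h import *
s=env.get_state()
for y in (30,10,-5.3): print(y,delta(s,[.5022,-.1328,.1282],np.radians(y)))
E
```

```text
13.95 [ 0.504  -0.1339  0.1298] [-0.5  -0.42  9.06] [0.028 0.158 0.093] 0.011 [ 0.0043 -0.0026 -1.    ] yawz 47.18
bar n 1117 x@y0 -0.0545 slope deg 0.16 far end y 0.0463
30 (array([0.2965, 0.0017, 0.0048]), array([ 0.0016,  0.0021, -0.0004]))
10 (array([0.6455, 0.0026, 0.0045]), array([ 0.0016,  0.0021, -0.0004]))
-5.3 (array([0.9126, 0.0032, 0.0042]), array([ 0.0016,  0.0021, -0.0004]))
```

step_arm:
  moves:
    - [[0.05,0,0.004,0.002,0.002,-0.0004,0],[0.13,0.001,0.004,0.0028,0.002,-0.0004,0],[0.22,0.001,0.004,0.0028,0.002,-0.0004,0],[0.31,0.001,0.004,0.0028,0.002,-0.0004,0],[0.4,0.002,0.004,0.0028,0.002,-0.0004,0]]

```text
clock: 14.5
tcp_pos: [0.5043, -0.1339, 0.1289]
orientation: [0.693, -0.147, 0.69, 0.145]
wrist_force: [0.2, 0.2, 10.4]
finger_gap: 0.0113
```

```bash
python3 st.py; python3 bt.py; python3 - <<'E'
from h import *
s=env.get_state()
for y in (10,-5.3): print(y,delta(s,[.5022,-.1328,.1282],np.radians(y)))
E
```

```text
14.5 [ 0.5043 -0.1339  0.1289] [ 0.22  0.19 10.38] [-0.005  0.198  0.018] 0.0113 [ 0.0049 -0.0028 -1.    ] yawz 23.86
bar n 1115 x@y0 -0.0543 slope deg -0.21 far end y 0.0465
10 (array([0.2381, 0.0038, 0.0041]), array([ 0.0006,  0.0018, -0.0015]))
-5.3 (array([0.5051, 0.0044, 0.0036]), array([ 0.0006,  0.0018, -0.0015]))
```

step_arm:
  moves:
    - [[0.09,0.002,0.004,0.0016,0.0018,-0.0015,0],[0.18,0.003,0.004,0.0018,0.0018,-0.0015,0],[0.27,0.003,0.004,0.0018,0.0018,-0.0015,0],[0.36,0.004,0.004,0.0018,0.0018,-0.0015,0],[0.44,0.004,0.004,0.0018,0.0018,-0.0015,0],[0.505,0.0044,0.004,0.0018,0.0018,-0.0015,0],[0.505,0.0044,0.004,0.0018,0.0018,-0.0015,0]]

```text
clock: 15.25
tcp_pos: [0.5044, -0.1339, 0.1289]
orientation: [0.708, 0.033, 0.705, -0.034]
wrist_force: [0.2, 0.2, 10.2]
finger_gap: 0.0113
```

```bash
python3 st.py; python3 bt.py; python3 - <<'E'
from h import *
s=env.get_state()
for y in (-5.3,): print(y,delta(s,[.5022,-.1328,.1282],np.radians(y)))
im,d=env.read_camera('scene');save('s11',im);a=cv2.resize(cv2.imread('pics/s11.png')[140:260,190:320],(390,360),interpolation=3)
cv2.imwrite('pics/c11.png',a)
E
```

```text
15.25 [ 0.5044 -0.1339  0.1289] [ 0.16  0.24 10.21] [-0.044  0.105 -0.076] 0.0113 [ 0.0047 -0.0019 -1.    ] yawz -5.38
bar n 1113 x@y0 -0.0543 slope deg -0.04 far end y 0.0467
-5.3 (array([-0.0004,  0.0049,  0.0014]), array([ 0.0007,  0.0008, -0.0023]))
```

View pics/c11.png

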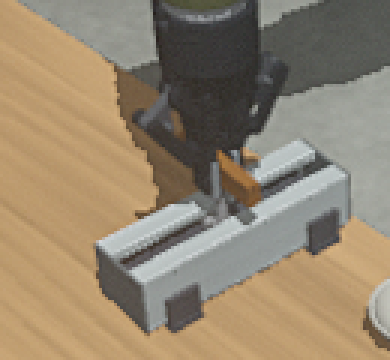

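step_arm:
  moves:
    - [[0,0.003,0.001,-0.001,0,0,0],[0,0.004,0.001,-0.002,0,0,0],[0,0.004,0.001,-0.003,0,0,0],[0,0.004,0.001,-0.003,0,0,0]]

```text
clock: 15.75
tcp_pos: [0.5045, -0.1339, 0.1326]
orientation: [0.707, 0.033, 0.706, -0.033]
wrist_force: [-2.5, 0.6, 7.0]
finger_gap: 0.0114
```

```bash
python3 st.py; python3 bt.py
```

```text
15.75 [ 0.5045 -0.1339  0.1326] [-2.49  0.58  7.02] [ 0.232  0.505 -0.06 ] 0.0114 [ 1.6e-03 -8.0e-04 -1.0e+00] yawz -5.32
bar n 1114 x@y0 -0.0542 slope deg -0.12 far end y 0.0466
```

step_arm:
  moves:
    - [[0,0,0,-0.001,0,0,0],[0,0,0,-0.0015,0,0,0],[0,0,0,-0.0015,0,0,0]]

```text
clock: 16.1
tcp_pos: [0.5045, -0.1339, 0.1343]
orientation: [0.707, 0.033, 0.706, -0.033]
wrist_force: [-2.0, 0.8, 4.5]
finger_gap: 0.0114
```

```bash
python3 st.py
```

```text
16.1 [ 0.5045 -0.1339  0.1343] [-2.01  0.81  4.52] [ 0.16   0.431 -0.047] 0.0114 [ 0.0017 -0.001  -1.    ] yawz -5.32
```

step_arm:
  moves:
    - [[0,0,0,-0.0006,0,0,0],[0,0,0,-0.001,0,0,0],[0,0,0,-0.001,0,0,0]]

```text
clock: 16.4
tcp_pos: [0.5045, -0.1339, 0.1353]
orientation: [0.707, 0.033, 0.706, -0.033]
wrist_force: [-1.4, 0.9, 3.9]
finger_gap: 0.0111
```

```bash
python3 st.py
```

```text
16.4 [ 0.5045 -0.1339  0.1353] [-1.38  0.95  3.89] [0.111 0.381 0.001] 0.0111 [ 0.0017 -0.001  -1.    ] yawz -5.32
```

step_arm:
  moves:
    - [[0,0,0,-0.0005,0,0,0],[0,0,0,-0.0005,0,0,0]]

```text
clock: 16.6
tcp_pos: [0.5044, -0.1339, 0.1355]
orientation: [0.707, 0.033, 0.706, -0.033]
wrist_force: [-1.6, 1.0, 1.6]
finger_gap: 0.0111
```

```bash
python3 st.py
```

```text
16.6 [ 0.5044 -0.1339  0.1355] [-1.64  1.    1.59] [ 0.037  0.229 -0.048] 0.0111 [ 1.4e-03 -8.0e-04 -1.0e+00] yawz -5.33
```

step_arm:
  moves:
    - [[0,0,0,-0.0003,0,0,0],[0,0,0,-0.0003,0,0,0]]

```text
clock: 16.8
tcp_pos: [0.5044, -0.1339, 0.1355]
orientation: [0.707, 0.033, 0.706, -0.033]
wrist_force: [-0.6, -0.0, 1.0]
finger_gap: 0.0115
```

```bash
python3 - <<'E'
from st import *
import bt
im,d=env.read_camera('scene');save('s12',im);a=cv2.resize(cv2.imread('pics/s12.png')[140:260,190:320],(390,360),interpolation=3)
im,d=env.read_camera('wrist');save('w12',im)
cv2.imwrite('pics/c12.png',np.hstack([a,cv2.resize(cv2.imread('pics/w12.png'),(410,360))]))
E
```

```text
16.8 [ 0.5044 -0.1339  0.1355] [-0.62 -0.02  0.99] [ 0.052  0.18  -0.048] 0.0115 [ 1.2e-03 -7.0e-04 -1.0e+00] yawz -5.33
bar n 1117 x@y0 -0.0543 slope deg 0.1 far end y 0.0467
```

View pics/c12.png

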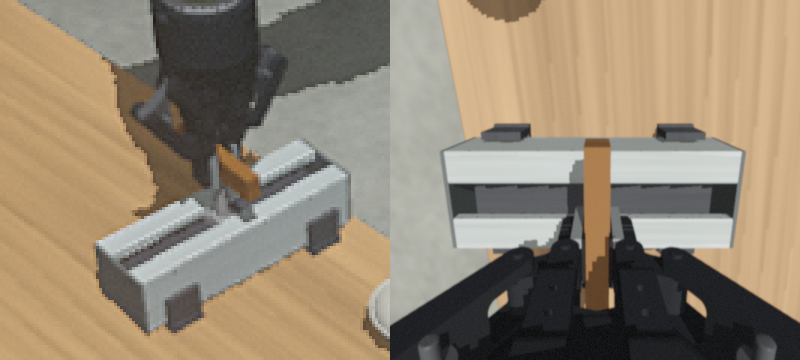

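The grooves are caught under the lips: the load on the tool has fallen to about 2 N and the bar stands about 49 mm above the mouth. Releasing.

step_arm:
  moves:
    - [[0,0,0,0,0,0,0.2],[0,0,0,0,0,0,0.4],[0,0,0,0,0,0,0.6],[0,0,0,0,0,0,0.8],[0,0,0,0,0,0,0.8],[0,0,0,0,0,0,0.8]]
  force: 20

```text
clock: 17.55
tcp_pos: [0.5044, -0.1339, 0.1356]
orientation: [0.707, 0.033, 0.706, -0.033]
wrist_force: [0.4, -0.2, -0.7]
finger_gap: 0.0683
```

```bash
python3 st.py; python3 bt.py
```

```text
17.55 [ 0.5044 -0.1339  0.1356] [ 0.41 -0.22 -0.71] [-0.037  0.004  0.019] 0.0683 [ 1.3e-03 -8.0e-04 -1.0e+00] yawz -5.32
bar n 1117 x@y0 -0.054 slope deg -0.22 far end y 0.0467
```

step_arm:
  moves:
    - [[0,0,0,-0.015,0,0,0.8],[0,0,0,-0.04,0,0,0.8],[0,0,0,-0.08,0,0,0.8],[0,0,0,-0.12,0,0,0.8],[0,0,0,-0.14,0,0,0.8],[0,0,0,-0.14,0,0,0.8],[0,0,0,-0.14,0,0,0.8]]

```text
clock: 18.3
tcp_pos: [0.5044, -0.1338, 0.2754]
orientation: [0.707, 0.033, 0.706, -0.033]
wrist_force: [0.3, 0.7, -0.6]
finger_gap: 0.0688
```

```bash
python3 - <<'E'
from st import *
im,d=env.read_camera('wrist');save('w13',im);P=cloud('wrist',d,s)
Q=P.reshape(-1,3)
B=Q[(abs(Q[:,2]-.19)<.006)&(abs(Q[:,0]-.504)<.07)&(abs(Q[:,1]+.134)<.07)]
print('bar',len(B),np.median(B[:,2]),cv2.minAreaRect((B[:,:2]*1000).astype(np.float32)))
A=np.c_[B[:,:2]-B[:,:2].mean(0),np.ones(len(B))];print('slopes deg',np.degrees(np.linalg.lstsq(A,B[:,2],rcond=None)[0][:2]))
M=Q[(abs(Q[:,2]-.131)<.003)&(abs(Q[:,0]-.504)<.11)&(abs(Q[:,1]+.134)<.05)]
print('mouth',np.median(M[:,2]),cv2.minAreaRect((M[:,:2]*1000).astype(np.float32)))
im,d=env.read_camera('scene');save('s13',im);a=cv2.resize(cv2.imread('pics/s13.png')[140:260,190:320],(390,360),interpolation=3)
cv2.imwrite('pics/c13.png',np.hstack([a,cv2.resize(cv2.imread('pics/w13.png'),(410,360))]))
E
```

```text
18.3 [ 0.5044 -0.1338  0.2754] [ 0.26  0.67 -0.64] [ 0.025 -0.008  0.033] 0.0688 [ 0.0017 -0.001  -1.    ] yawz -5.32
bar 2534 0.18976275842880663 ((504.3448486328125, -132.16781616210938), (89.83477020263672, 11.895214080810547), 84.91234588623047)
slopes deg [ 0.10138765 -0.04878196]
mouth 0.13062419727823388 ((501.8673095703125, -132.23236083984375), (62.57225799560547, 206.8245391845703), 84.6696548461914)
```

View pics/c13.png

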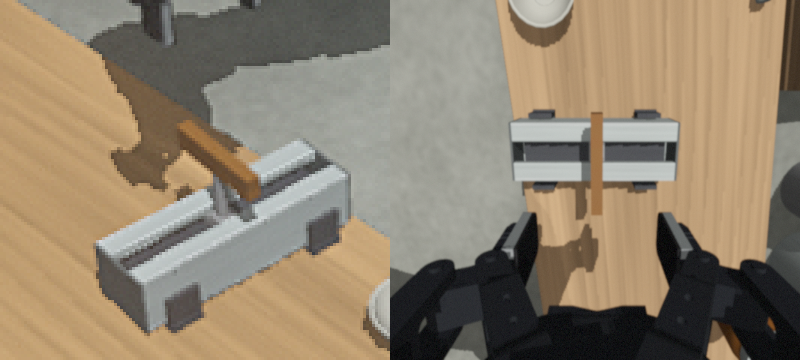

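View pics/s13.png

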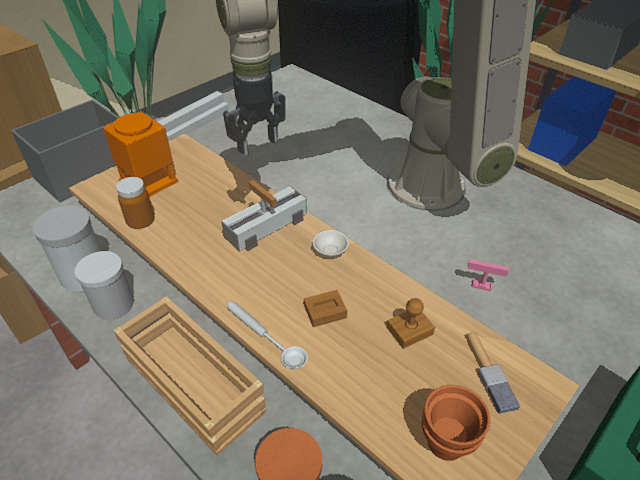

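The perch stands upright and crosswise (bar at scene 255,185). The bar centre is 49.2 mm above the mouth, the tilt is 0.1°, and the yaw is within 0.3° of square. Everything else is where it was.

```bash
python3 -c "
from workcell import env
print(env.hand_in())"
```

```text
the job is handed in; nothing more can be done
None
```

The perch is locked in the channel and the job is handed in, after about 18 s of the 64 s allowed. I took it out of its block, centred it on the slot by camera, fed the foot in, and pressed it down until the tool felt about 11.5 N. I then turned it a quarter and let it rise until the lips took the load, then released it and backed off.

**Last checks:**
- The bar centre is 49.2 mm above the mouth; 49 mm was expected.
- The tilt is about 0.1°, the bar is square to the slot within 0.3°, and it stands about 2.5 mm from mid-channel along the slot.
- The channel is still where I first measured it. By eye in the last scene picture, the other things on the plank and the pink look-alike look unmoved.

**What disagreed or failed:**
- **First grasp missed:** it closed on air above the bar and touched nothing. The cameras put the closed fingertips about 28 mm behind the reported tool point, not 11 mm ahead of it as the description says. I worked from the measured value after that.
- **Camera heights:** the wrist camera read heights about 3 mm lower than the fixed cameras. I used the contact force to find the pad.
- **Side force:** up to about 4 N built up at the wrist, mostly along the slot, while pressing. It was gone during the turn.
- **Press depth:** the spring force read about 1 N less than the tool height implied. Partway through the turn it dipped to about 10.4 N, just under the 11 N given for turning, so I pressed a little deeper. The turn met no resistance.

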